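# Tip the row of drying tiles over with a fingertip

### The job

The sample tiles in the curved drying rack must be turned to dry on their other face. With the fingers shut, run the fingertips along the curve from the left end to the right and lightly push the five tiles over, one after another in that order, until every one lies forward on its rest, toward the right end. Push only with the fingertips, pinching nothing, so gently that the rack does not shift, and leave the bowl, the egg cup and the bird where they stand.

Things in the scene. Friction and masses are not known exactly. Their poses are not given: they have to be found in the camera images.
- rack: Curved wooden drying rack, loose, about 1.2 kg, 80 mm wide; five tiles stand along its arc of radius 210 mm. Origin: on the counter top (z = 0) under the middle tile (3). x points away from the robot, y toward tile 1 (left end), z up. The arc's centre is at x = -210 mm, y = 0; seen from it tiles 1 to 5 lie at 36, 18, 0, -18, -36 degrees from x toward y, 66 mm apart. Wooden cheeks 28 to 33 mm either side of the arc reach z = 37 mm.
- pivot1 (a point): Middle of the pivot of tile 1, 26 mm above the counter, below the tile when it is upright; axes as the rack's.
- pivot2 (a point): Middle of the pivot of tile 2, 26 mm above the counter, below the tile when it is upright; axes as the rack's.
- pivot3 (a point): Middle of the pivot of tile 3, 26 mm above the counter, below the tile when it is upright; axes as the rack's.
- pivot4 (a point): Middle of the pivot of tile 4, 26 mm above the counter, below the tile when it is upright; axes as the rack's.
- pivot5 (a point): Middle of the pivot of tile 5, 26 mm above the counter, below the tile when it is upright; axes as the rack's.
- tile1_edge (a point): Middle of the free (upper) edge of tile 1, 45 mm from its pivot; moves with it. Plain unglazed plate, 50 mm wide across the row, 45 mm high, 7 mm thick. z: pivot to this edge; x: along the pivot, away from the arc's centre; -y: the way to tip it, along the row toward tile 5. Height over the counter: 71 mm upright, at least 69 mm at the start; lying tipped, its highest corner is at 52 mm.
- tile2_edge (a point): Middle of the free (upper) edge of tile 2, 45 mm from its pivot; moves with it. Plain unglazed plate, 50 mm wide across the row, 45 mm high, 7 mm thick. z: pivot to this edge; x: along the pivot, away from the arc's centre; -y: the way to tip it, along the row toward tile 5. Height over the counter: 71 mm upright, at least 69 mm at the start; lying tipped, its highest corner is at 52 mm.
- tile3_edge (a point): Middle of the free (upper) edge of tile 3, 45 mm from its pivot; moves with it. Plain unglazed plate, 50 mm wide across the row, 45 mm high, 7 mm thick. z: pivot to this edge; x: along the pivot, away from the arc's centre; -y: the way to tip it, along the row toward tile 5. Height over the counter: 71 mm upright, at least 69 mm at the start; lying tipped, its highest corner is at 52 mm.
- tile4_edge (a point): Middle of the free (upper) edge of tile 4, 45 mm from its pivot; moves with it. Plain unglazed plate, 50 mm wide across the row, 45 mm high, 7 mm thick. z: pivot to this edge; x: along the pivot, away from the arc's centre; -y: the way to tip it, along the row toward tile 5. Height over the counter: 71 mm upright, at least 69 mm at the start; lying tipped, its highest corner is at 52 mm.
- tile5_edge (a point): Middle of the free (upper) edge of tile 5, 45 mm from its pivot; moves with it. Plain unglazed plate, 50 mm wide across the row, 45 mm high, 7 mm thick. z: pivot to this edge; x: along the pivot, away from the arc's centre; -y: the way to tip it, along the row toward tile 5. Height over the counter: 71 mm upright, at least 69 mm at the start; lying tipped, its highest corner is at 52 mm.
- tile1 (a joint): Lean of tile 1 about its pivot in rad: 0 upright, -0.28 resting back toward the tile 1 end, 1.05 lying forward on its rest toward the tile 5 end. Starts between -0.28 and -0.10. The pivot is slightly stiff and takes about 0.2 N at most at the edge; beyond about 0.4 the tile falls forward by itself, and it stays there. The tile cannot leave the rack.
- tile2 (a joint): Lean of tile 2 about its pivot in rad: 0 upright, -0.28 resting back toward the tile 1 end, 1.05 lying forward on its rest toward the tile 5 end. Starts between -0.28 and -0.10. The pivot is slightly stiff and takes about 0.2 N at most at the edge; beyond about 0.4 the tile falls forward by itself, and it stays there. The tile cannot leave the rack.
- tile3 (a joint): Lean of tile 3 about its pivot in rad: 0 upright, -0.28 resting back toward the tile 1 end, 1.05 lying forward on its rest toward the tile 5 end. Starts between -0.28 and -0.10. The pivot is slightly stiff and takes about 0.2 N at most at the edge; beyond about 0.4 the tile falls forward by itself, and it stays there. The tile cannot leave the rack.
- tile4 (a joint): Lean of tile 4 about its pivot in rad: 0 upright, -0.28 resting back toward the tile 1 end, 1.05 lying forward on its rest toward the tile 5 end. Starts between -0.28 and -0.10. The pivot is slightly stiff and takes about 0.2 N at most at the edge; beyond about 0.4 the tile falls forward by itself, and it stays there. The tile cannot leave the rack.
- tile5 (a joint): Lean of tile 5 about its pivot in rad: 0 upright, -0.28 resting back toward the tile 1 end, 1.05 lying forward on its rest toward the tile 5 end. Starts between -0.28 and -0.10. The pivot is slightly stiff and takes about 0.2 N at most at the edge; beyond about 0.4 the tile falls forward by itself, and it stays there. The tile cannot leave the rack.
- ramekin: Small unglazed bowl, 82 mm across, 45 mm high, loose, standing in the hollow of the curve; origin under its centre. A bystander.
- egg_cup: Unglazed egg cup, 56 mm across, 58 mm high, loose, standing in the hollow of the curve; origin under its centre. A bystander.
- bird: Unglazed bird figure, 52 x 120 mm, 76 mm high, loose, standing off the right end of the rack; origin under its centre. A bystander.

How it is judged (in metres and radians):
On the way, in this order (a step that is already met when the one before it is completed fails the run):
1. tile 1 is tipped over onto its rest, the next ones still standing (value of joint tile1 above 0.9 rad and value of joint each of tile2, tile3, tile4, tile5 below 0.9 rad), for 0.05 s.
2. tile 2 is tipped over onto its rest, the next ones still standing (value of joint tile2 above 0.9 rad and value of joint each of tile3, tile4, tile5 below 0.9 rad), for 0.05 s.
3. tile 3 is tipped over onto its rest, the next ones still standing (value of joint tile3 above 0.9 rad and value of joint each of tile4, tile5 below 0.9 rad), for 0.05 s.
4. tile 4 is tipped over onto its rest, the next ones still standing (value of joint tile4 above 0.9 rad and value of joint tile5 below 0.9 rad), for 0.05 s.
5. tile 5 is tipped over onto its rest (value of joint tile5 above 0.9 rad), for 0.05 s.
At the end, for the whole second after the job is handed in: All five tiles lie forward on their rests (joint over 0.9 rad of 1.05) and are at rest; the rack has not shifted by more than 10 mm at either end; the bowl, the egg cup and the bird are within 15 mm of where they stood (value of joint each of tile1, tile2, tile3, tile4, tile5 above 0.9 rad and velocity of joint each of tile1, tile2, tile3, tile4, tile5 below 0.1 rad/s and distance of each of ramekin, egg_cup, bird from where it was at the start of the episode below 0.015 m and distance of each of pivot1, pivot5 from where it was at the start of the episode below 0.01 m); the robot touches nothing.
It fails at once if the rack or a tile that stands or lies still is pressed or gripped by the fingers with more than 15 N (the brief knock that sets a tile turning does not count) (contact force between the fingers and rack above 15 N and velocity of joint tile1 between -0.5 and 0.5 rad/s and velocity of joint tile2 between -0.5 and 0.5 rad/s and velocity of joint tile3 between -0.5 and 0.5 rad/s and velocity of joint tile4 between -0.5 and 0.5 rad/s and velocity of joint tile5 between -0.5 and 0.5 rad/s).
It fails at once if the rack is shifted, turned or lifted: an end of it moves more than 10 mm (distance of any of pivot1, pivot5 from where it was at the start of the episode above 0.01 m).
It fails at once if a tile is tipped out of order (a later tile over while an earlier one still stands) ((value of joint tile2 above 0.9 rad and value of joint tile1 below 0.5 rad) or (value of joint tile3 above 0.9 rad and value of joint tile2 below 0.5 rad) or (value of joint tile4 above 0.9 rad and value of joint tile3 below 0.5 rad) or (value of joint tile5 above 0.9 rad and value of joint tile4 below 0.5 rad)).
It fails at once if the bowl, the egg cup or the bird is pushed away, tipped or lifted (distance of any of ramekin, egg_cup, bird from where it was at the start of the episode above 0.015 m or angle between any of ramekin, egg_cup, bird's own z axis and vertical above 0.3 rad).
It also fails if it takes over 48 s, if anything falls off the work surface, if the arm or the gripper's body presses on something with over 40 N, if the wrist force passes 120 N, or if a joint passes its speed limit or range.

### The arm

A 6-joint arm with a two-finger parallel gripper is mounted at the origin on a cart in front of the work surface, level with it; the furniture and walls round the work are solid. World frame = base frame: x ahead of the robot, y to its left, z up, the work surface at z = 0. Lengths are in mm, angles in rad, forces in N, time in s.
With the tool pointing down it reaches from about 400 to 825 mm from the base axis. Payload 7 kg.
Tool frame: the origin (TCP) lies at the very end of the fingers, on their centre line; the grasp point (between the pads) lies 19 mm behind it; z points along the fingers, y is the line along which they close (so a half turn about z gives the same grasp; the last joint's range is limited). The gripper opens to 88 mm and grips with 3 to 60 N. Pads are 19 mm wide; open, the fingers measure 130 mm over their backs; the gripper's body (78 mm by 193 mm) begins 47 mm behind the grasp point.
Start: joints at [1.451, 0.359, 0.012, 0, -1.224, -0.288], TCP at [267.705, 619.62, 226.561] pointing down, gripper open.
Joint ranges: [-3.07, 3.07], [-1.43, 2.12], [-1.02, 1.25], [-3.03, 1.67], [-3.05, -0], [-3.03, 3.03]. Speed limits (rad/s): [2.39, 2.39, 3.01, 3.14, 3.14, 3.14].

### API

Orientations are given as a unit quaternion [w, x, y, z].
In Python, from plant import sensors, eyes, arm gives the robot as it stands.
- The arm moves only by the tool send_rows, never from a script. Its argument "increments" is a list of rows, each an object with "travel": the shift along the world's x, y, z in m, a list of three; "delta_rot": the turn, a rotation vector about the world's x, y, z in rad, a list of three; "gripper": the finger opening in m, from 0 to 0.0876. In form: [{"travel": [tx, ty, tz], "delta_rot": [rx, ry, rz], "gripper": gripper}, ...]. A call has 1 to 8 rows; each row shifts and turns the commanded pose from where the row before left it; what a row does not reach is not made up. A row lasts 1/10 s, in which the tool goes at most 50 mm and 8.59 degrees, less where a joint would pass 70% of its speed; a pose out of reach is approached as far as the arm can. A call is refused whole if a number of a shift passes 0.05 or a number of a turn 0.15, either way. A call with a gripper value outside its range is refused whole. The fingers move at their own pace and stop on an object; the grip force is fixed at half the most. Time passes only in rows, so rows that do not move let the fingers close. It gives the time, the measured TCP pose, the force, the opening and the grip force at its end, in the units of the state.
- sensors.read_state(): the state, without advancing time (a new reading comes with each control period).
- eyes.capture(name): name is "side" or "top" or "wrist"; returns a dict with "pixels" (400x640x3 uint8, red, green, blue), "fov_y" (degrees; the focal length in pixels is half the picture's height over the tangent of half this angle, whatever the lens; pixels are square), "cx", "cy" (the principal point, pixels), "R" (3x3) and "t" (3): a world point X has camera coordinates R X + t. Camera axes: x right, y down, z forward; pixel columns grow to the right and rows downward; lengths in mm; the calibration is good to about 2 mm. A picture is of the moment at which its call begins. There is no depth.
- arm.hand_in(): hands the job in; it is judged then, once.
The state is a dict: "t": time; "joint_pos": joint angles; "joint_velocities": joint speeds; "joint_torque": joint torques, N m; "ee_pos": TCP position; "tcp_rot": TCP orientation; "force": force on the tool from outside, world axes, zero at the start; "torque": the same for the moment, N m; "finger_gap": finger opening in mm; "grasp_force": force on a finger pad.
Only numpy, scipy, OpenCV 4.12 (cv2) and the standard library are available. Lean on these libraries where they do the work, as an engineer would, in place of code of your own. Each camera call takes 0.05 s, during which the arm holds its last target. There are 200 camera calls.

## Working session

There is one attempt and no reset: what is moved stays moved. The work goes in short steps, Python scripts to look and compute and a tool call to move; the robot and the scene stay as the last step left them, time stands still between calls to the robot, and variables do not carry over. Pictures are saved under pics/ and viewed, at most 10 in all, crops included, and the job is handed in when it is done.

Besides the shell and the picture viewer there is one more tool, called after "Call:" as a command line: name --argument value ..., lists and objects as JSON in quotes. send_rows: Moves the arm, as the interface text tells. Its arguments: {"type":"object","properties":{"increments":{"type":"array"}},"required":["increments"]}

```bash
mkdir -p pics
python3 - <<'E'
from plant import sensors, eyes, arm
import cv2,pickle
d={}
for n in ("top","side"):
    c=eyes.capture(n); d[n]=c
    cv2.imwrite(f"pics/{n}0.png",c["pixels"][:,:,::-1]); print(n,c["fov_y"],c["cx"],c["cy"],c["R"],c["t"])
pickle.dump(d,open("cams.pkl","wb"))
s=sensors.read_state();print(s["t"],s["ee_pos"],s["tcp_rot"],s["finger_gap"])
E
```

```text
top 47.42954311315865 324.67447739279214 203.41399080209925 [[ 0.02638849 -0.99963726  0.00538488]
 [-0.99075397 -0.02687035 -0.13298329]
 [ 0.13307974 -0.00182586 -0.99110365]] [  -4.29530136  524.27062066 1209.9293411 ]
side 45.79011877540491 322.6697451572039 203.76951848376441 [[ 0.85883256 -0.51225117  0.00231654]
 [-0.24171803 -0.4092396  -0.87982688]
 [ 0.45164037  0.75506403 -0.47528864]] [-464.51762312  187.33688385  878.99389261]
0.1 [267.55959586 619.22699198 225.70083861] [ 7.59609051e-04  9.79269060e-01 -2.02562392e-01 -9.58884666e-05] 87.44547604980902
```

View pics/top0.png

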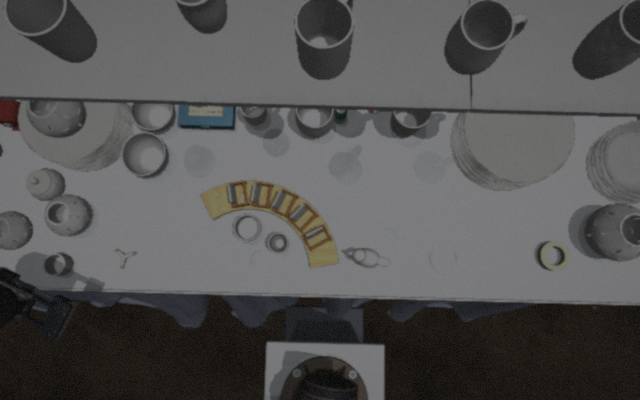

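View pics/side0.png

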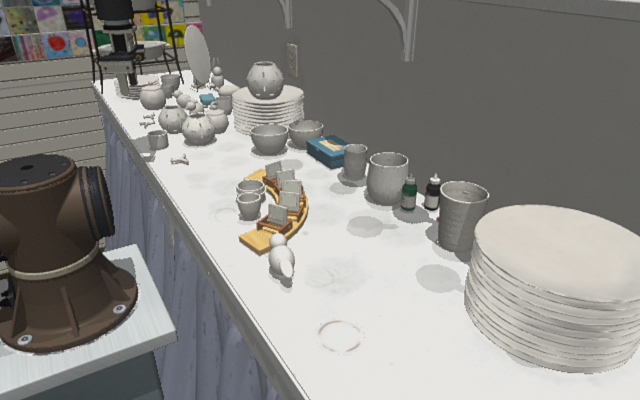

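The top view shows the rack's arc from about (213,205) to (322,262), with the bowl at (248,228), the egg cup at (277,242) and the bird at (362,257). I'll enlarge both views.

Run:
```python
import cv2
a=cv2.imread("pics/top0.png")[170:275,195:395];cv2.imwrite("pics/topc.png",cv2.resize(cv2.convertScaleAbs(a,alpha=1.3),None,fx=4,fy=4,interpolation=cv2.INTER_CUBIC))
a=cv2.imread("pics/side0.png")[150:290,225:325];cv2.imwrite("pics/sidec.png",cv2.resize(a,None,fx=4,fy=4,interpolation=cv2.INTER_CUBIC))
```

```text
(no output)
```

View pics/topc.png

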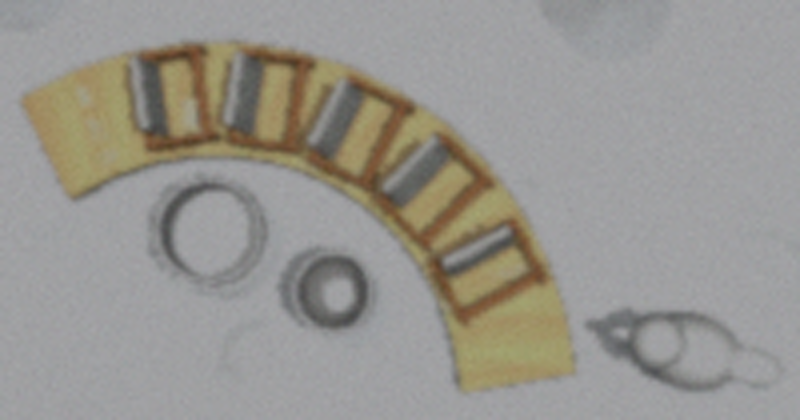

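View pics/sidec.png

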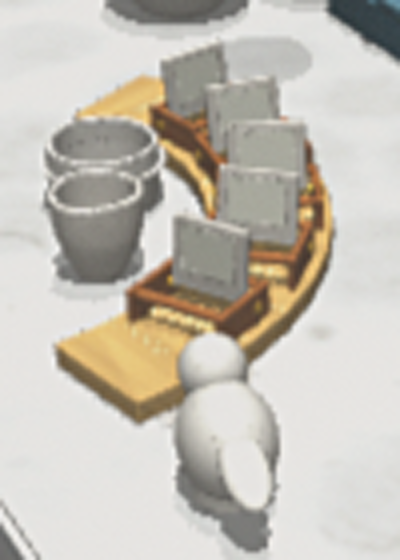

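The top crop shows the tile top edges as light strips: 1 (137,60)-(149,132), 2 (238,56)-(232,128), 3 (346,84)-(312,144), 4 (440,141)-(389,194), 5 (511,231)-(445,269). The side crop shows the same edges. Next I'll fit the rack pose from both views.

```bash
cat > fit.py <<'E'
import numpy as np,pickle
from scipy.optimize import least_squares
d=pickle.load(open("cams.pkl","rb"))
def proj(c,X):
    p=X@np.array(c["R"]).T+c["t"]; f=200/np.tan(np.radians(c["fov_y"])/2)
    return p[:,:2]/p[:,2:]*f+[c["cx"],c["cy"]]
def ray(c,u,z):
    f=200/np.tan(np.radians(c["fov_y"])/2);R=np.array(c["R"]);t=np.array(c["t"])
    r=R.T@np.array([(u[0]-c["cx"])/f,(u[1]-c["cy"])/f,1]);C=-R.T@t
    return C+r*(z-C[2])/r[2]
top=np.array([[137,60],[149,132],[238,56],[232,128],[346,84],[312,144],[440,141],[389,194],[511,231],[445,269]])
side=np.array([[223,44],[162,70],[275,77],[207,85],[304,124],[228,124],[298,175],[218,166],[250,232],[174,216]])
top=(top+.5)/4-.5+[195,170]; side=(side+.5)/4-.5+[225,150]
A=np.radians([36,18,0,-18,-36])
def pts(p):
    x,y,w=p[:3];o=[]
    for a,l in zip(A,p[3:8]):
        r=np.array([np.cos(a+w),np.sin(a+w),0]);t=np.array([r[1],-r[0],0]) # t toward tile5
        C=np.array([x,y,0])-210*np.array([np.cos(w),np.sin(w),0])
        e=C+210*r+t*45*np.sin(l)+np.array([0,0,26+45*np.cos(l)])
        o+=[e+25*r,e-25*r]
    return np.array(o)
def res(p):
    X=pts(p);return np.r_[(proj(d["top"],X)-top).ravel(),(proj(d["side"],X)-side).ravel(),(p[3:8]+.19)*8]
if __name__=="__main__":
    s=least_squares(res,[550,100,0.3]+[-.19]*5,loss="soft_l1");p=s.x
    print(p.round(3));r=s.fun;np.set_printoptions(precision=1,suppress=True,linewidth=150)
    print(r[:20].reshape(5,4));print(r[20:40].reshape(5,4))
    X=pts(p);print((X[::2]+X[1::2])/2)
    np.save("rack.npy",p)
    x,y,w=p[:3];C=np.array([x,y,0])-210*np.array([np.cos(w),np.sin(w),0]);print("C",C)
    for a in A: print(C+210*np.array([np.cos(a+w),np.sin(a+w),0]),np.degrees(a+w))
    for n,u,z in(("bowl",(213,233),45),("egg",(337,292),58),("beak",(588,325),50),("birdbody",(690,350),70)):
        q=ray(d["top"],((np.array(u)+.5)/4-.5+[195,170]),z);print(n,q,"r",np.hypot(*(q-C)[:2]),"ang",np.degrees(np.arctan2((q-C)[1],(q-C)[0])-w))
    # base corners at z=15
    for u in((22,98),(74,198),(462,391),(575,372)):
        q=ray(d["top"],((np.array(u)+.5)/4-.5+[195,170]),15);print(q,np.hypot(*(q-C)[:2]),np.degrees(np.arctan2((q-C)[1],(q-C)[0])-w))
E
python3 fit.py
```

```text
[ 5.25452e+02  1.27870e+02 -4.26000e-01 -1.01000e-01 -2.01000e-01
 -2.28000e-01 -2.05000e-01 -1.27000e-01]
[[ 0.1 -0.2 -0.1  0.1]
 [ 0.8 -0.4 -0.6 -0. ]
 [ 0.  -0.6  0.1  1.1]
 [-0.   0.1 -0.5  0.3]
 [ 0.4  0.1  0.1 -0.4]]
[[-0.2 -0.6  0.3 -2.2]
 [ 0.2 -0.1 -0.7  1.1]
 [ 0.2 -0.5 -0.7  0.4]
 [ 0.3  0.2  0.   0.5]
 [-0.2  0.5  0.5 -0.8]]
[[539.1 261.3  70.8]
 [543.9 200.1  70.1]
 [529.6 137.1  69.8]
 [495.4  79.8  70.1]
 [442.9  34.9  70.6]]
C [334.2 214.7   0. ]
[540.  256.8   0. ] 11.578827821483523
[542.9 191.2   0. ] -6.421172178516477
[525.5 127.9   0. ] -24.421172178516475
[489.3  73.    0. ] -42.42117217851648
[437.9  32.1   0. ] -60.42117217851648
bowl [450.9 214.5  45. ] r 116.63928604232578 ang 24.349908826378297
egg [413.  128.4  58. ] r 116.8096208158068 ang -23.207746151534323
beak [395.9 -38.8  50. ] r 260.8347133751629 ang -51.913227570252246
birdbody [ 380.8 -105.    70. ] r 323.0518984881237 ang -57.300766364478896
[543.6 356.8  15. ] 252.99336196497183 58.59175391411348
[474.8 316.6  15. ] 173.56185608504083 60.36165283565978
[349.9  44.7  15. ] 170.7016571656002 -60.31733652783002
[364.8 -32.   15. ] 248.59847642670326 -58.52458302184316
```

The fit agrees with the given geometry: the base ends come out at ±59°, radius 171 to 251 mm, with residuals around 1 px or less. Next I'll shut the fingers and move high over the left end.

Call:
send_rows --increments '[{"travel": [0.02,-0.024,0],"delta_rot": [0,0,0.112],"gripper": 0},{"travel": [0.03,-0.036,0],"delta_rot": [0,0,0.112],"gripper": 0},{"travel": [0.03,-0.036,0],"delta_rot": [0,0,0.112],"gripper": 0},{"travel": [0.03,-0.036,0],"delta_rot": [0,0,0.112],"gripper": 0},{"travel": [0.03,-0.036,0],"delta_rot": [0,0,0.112],"gripper": 0},{"travel": [0.03,-0.036,0],"delta_rot": [0,0,0.112],"gripper": 0},{"travel": [0.03,-0.036,0],"delta_rot": [0,0,0.112],"gripper": 0},{"travel": [0.02,-0.024,0],"delta_rot": [0,0,0.112],"gripper": 0}]'

```text
t: 0.9
ee_pos: [488.9, 353.1, 226.3]
tcp_rot: [0.0, 0.97, 0.243, -0.0]
force: [-1.2, 1.1, 0.4]
finger_gap: 29.0
grasp_force: 0.0
```

Call:
send_rows --increments '[{"travel": [0.016,-0.021,0],"delta_rot": [0,0,0],"gripper": 0},{"travel": [0.016,-0.021,0],"delta_rot": [0,0,0],"gripper": 0},{"travel": [0,0,-0.03],"delta_rot": [0,0,0],"gripper": 0},{"travel": [0,0,-0.03],"delta_rot": [0,0,0],"gripper": 0},{"travel": [0,0,-0.03],"delta_rot": [0,0,0],"gripper": 0},{"travel": [0,0,-0.03],"delta_rot": [0,0,0],"gripper": 0},{"travel": [0,0,0],"delta_rot": [0,0,0],"gripper": 0},{"travel": [0,0,0],"delta_rot": [0,0,0],"gripper": 0}]'

```text
t: 1.7
ee_pos: [519.8, 313.5, 106.7]
tcp_rot: [0.001, 0.97, 0.242, -0.0]
force: [0.3, 0.3, 1.0]
finger_gap: 0.9
grasp_force: 0.0
```

```bash
cat > look.py <<'E'
import sys,cv2,numpy as np
from plant import sensors,eyes
n=sys.argv[1]
a=eyes.capture("top")["pixels"][150:275,195:395,::-1];b=eyes.capture("side")["pixels"][100:290,200:350,::-1]
a=cv2.resize(cv2.convertScaleAbs(a,alpha=1.3),(480,300));b=cv2.resize(b,(300,380))
o=np.zeros((380,790,3),np.uint8);o[:300,:480]=a;o[:,490:]=b;cv2.imwrite(f"pics/{n}.png",o)
s=sensors.read_state();print(s["t"],s["ee_pos"],s["tcp_rot"],s["force"],s["finger_gap"],s["joint_pos"])
E
python3 look.py l1
python3 - <<'E'
import numpy as np
C=np.array([334.2,214.7]);w=-24.42
p=np.array([519.7,313.6]) # commanded
for k,a in enumerate(np.arange(52.5,-56,-2.4)):
    q=C+210*np.array([np.cos(np.radians(a+w)),np.sin(np.radians(a+w))]);print(k,round(a,1),q.round(0))
E
```

```text
1.8 [520.56370138 314.38172307 108.28580713] [-4.38644682e-04  9.70302062e-01  2.41893802e-01  1.05084263e-03] [-0.08917557  1.08187992 -0.37633122] 0.6344955657824273 [ 8.64504090e-01  3.48057645e-01 -2.95276108e-01  6.35430264e-04
 -9.25242513e-01  1.19454511e+00]
0 52.5 [519. 314.]
1 50.1 [523. 306.]
2 47.7 [527. 298.]
3 45.3 [530. 290.]
4 42.9 [533. 281.]
5 40.5 [536. 273.]
6 38.1 [538. 264.]
7 35.7 [540. 256.]
8 33.3 [542. 247.]
9 30.9 [543. 238.]
10 28.5 [544. 230.]
11 26.1 [544. 221.]
12 23.7 [544. 212.]
13 21.3 [544. 203.]
14 18.9 [543. 194.]
15 16.5 [542. 186.]
16 14.1 [541. 177.]
17 11.7 [539. 168.]
18 9.3 [537. 160.]
19 6.9 [534. 151.]
20 4.5 [532. 143.]
21 2.1 [528. 135.]
22 -0.3 [525. 127.]
23 -2.7 [521. 119.]
24 -5.1 [517. 111.]
25 -7.5 [512. 104.]
26 -9.9 [508.  96.]
27 -12.3 [503.  89.]
28 -14.7 [497.  82.]
29 -17.1 [491.  75.]
30 -19.5 [485.  69.]
31 -21.9 [479.  63.]
32 -24.3 [473.  57.]
33 -26.7 [466.  51.]
34 -29.1 [459.  46.]
35 -31.5 [452.  41.]
36 -33.9 [444.  36.]
37 -36.3 [437.  32.]
38 -38.7 [429.  27.]
39 -41.1 [421.  24.]
40 -43.5 [413.  20.]
41 -45.9 [405.  17.]
42 -48.3 [397.  14.]
43 -50.7 [388.  12.]
44 -53.1 [380.  10.]
45 -55.5 [371.   8.]
```

View pics/l1.png

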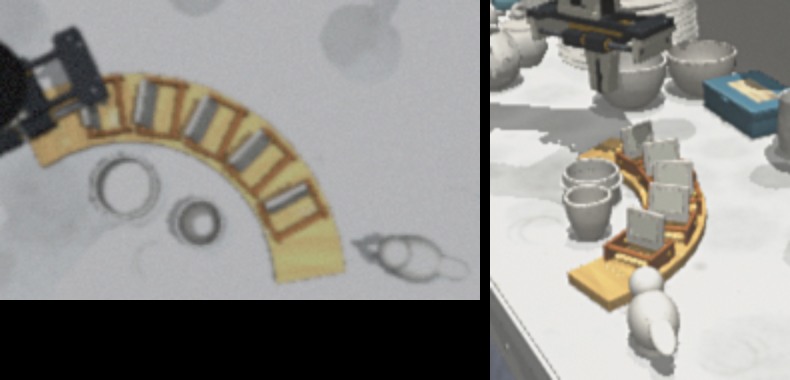

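The fingers are shut above the left end, at about (75,85) in the left panel, behind tile 1. All five tiles still stand. Next I'll lower to about 59 mm and start along the arc.

Call:
send_rows --increments '[{"travel": [0,0,-0.024],"delta_rot": [0,0,0],"gripper": 0},{"travel": [0,0,-0.023],"delta_rot": [0,0,0],"gripper": 0},{"travel": [0,0,0],"delta_rot": [0,0,0],"gripper": 0},{"travel": [0.003,-0.008,0],"delta_rot": [0,0,-0.042],"gripper": 0},{"travel": [0.004,-0.008,0],"delta_rot": [0,0,-0.042],"gripper": 0},{"travel": [0.003,-0.008,0],"delta_rot": [0,0,-0.042],"gripper": 0},{"travel": [0.003,-0.009,0],"delta_rot": [0,0,-0.042],"gripper": 0},{"travel": [0.003,-0.008,0],"delta_rot": [0,0,-0.042],"gripper": 0}]'

```text
t: 2.6
ee_pos: [536.2, 271.7, 60.2]
tcp_rot: [-0.0, 0.991, 0.137, 0.0]
force: [0.0, 0.4, 0.7]
finger_gap: 0.7
grasp_force: 0.0
```

Call:
send_rows --increments '[{"travel": [0.002,-0.009,0],"delta_rot": [0,0,-0.042],"gripper": 0},{"travel": [0.002,-0.008,0],"delta_rot": [0,0,-0.042],"gripper": 0},{"travel": [0.002,-0.009,0],"delta_rot": [0,0,-0.042],"gripper": 0},{"travel": [0.001,-0.008,0],"delta_rot": [0,0,-0.042],"gripper": 0},{"travel": [0,0,0],"delta_rot": [0,0,0],"gripper": 0},{"travel": [0,0,0],"delta_rot": [0,0,0],"gripper": 0}]'

```text
t: 3.2
ee_pos: [542.8, 238.5, 59.6]
tcp_rot: [-0.0, 0.998, 0.055, 0.0]
force: [-0.7, -0.2, -0.3]
finger_gap: 0.5
grasp_force: 0.0
```

```bash
python3 look.py l2
```

```text
3.3 [542.76313101 238.86492975  59.57153881] [-2.45080877e-05  9.98464276e-01  5.53993248e-02  5.36991807e-05] [0.02601293 0.74628187 0.09741256] 0.3458042102524243 [ 7.43966363e-01  3.83062663e-01 -3.76365875e-01  4.19124403e-05
 -8.11253713e-01  9.37656509e-01]
```

View pics/l2.png

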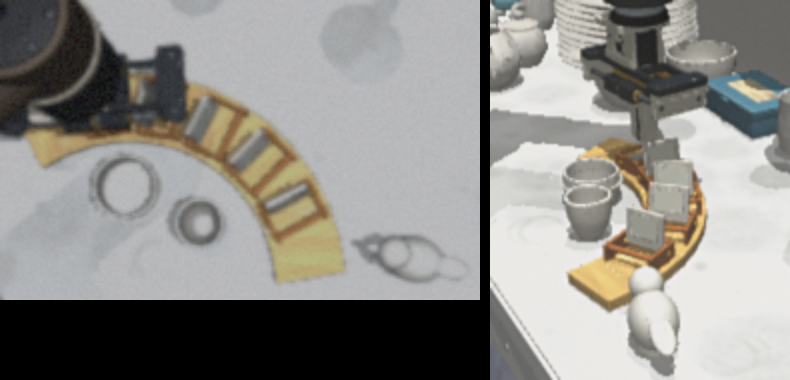

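Tile 1 is down: it no longer shows beside the fingers at about (645,125) in the side panel. Tiles 2–5 still stand and the rack has not moved. Continuing to tile 2.

Call:
send_rows --increments '[{"travel": [0.001,-0.008,0],"delta_rot": [0,0,-0.042],"gripper": 0},{"travel": [0,-0.009,0],"delta_rot": [0,0,-0.042],"gripper": 0},{"travel": [0,-0.009,0],"delta_rot": [0,0,-0.042],"gripper": 0},{"travel": [0,-0.009,0],"delta_rot": [0,0,-0.042],"gripper": 0},{"travel": [-0.001,-0.009,0],"delta_rot": [0,0,-0.042],"gripper": 0},{"travel": [-0.001,-0.008,0],"delta_rot": [0,0,-0.042],"gripper": 0},{"travel": [-0.001,-0.009,0],"delta_rot": [0,0,-0.042],"gripper": 0},{"travel": [-0.002,-0.008,0],"delta_rot": [0,0,-0.042],"gripper": 0}]'

```text
t: 4.1
ee_pos: [538.7, 168.7, 59.6]
tcp_rot: [-0.0, 0.993, -0.114, 0.0]
force: [0.7, 0.3, 0.1]
finger_gap: 0.7
grasp_force: 0.0
```

Call:
send_rows --increments '[{"travel": [0,0,0],"delta_rot": [0,0,0],"gripper": 0},{"travel": [0,0,0],"delta_rot": [0,0,0],"gripper": 0}]'

```text
t: 4.3
ee_pos: [538.9, 169.4, 59.7]
tcp_rot: [-0.0, 0.994, -0.113, 0.0]
force: [-0.1, 0.1, -1.5]
finger_gap: 0.3
grasp_force: 0.0
```

```bash
python3 look.py l3
```

```text
4.4 [538.93488141 169.81855355  59.65956461] [-9.40779382e-05  9.93665316e-01 -1.12379759e-01  1.43834924e-04] [-0.56995863 -0.10024599  1.04821374] 0.4156293339263102 [ 6.51613148e-01  3.44396029e-01 -4.39693282e-01  8.93337581e-05
 -7.86369145e-01  6.93884763e-01]
```

View pics/l3.png

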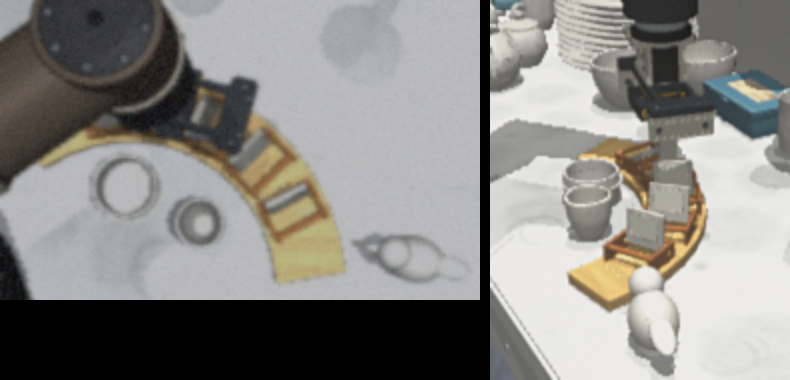

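Tile 1 lies in its box at about (635,155) in the side panel. Tile 2 is under the gripper and tiles 3–5 stand. Continuing to tile 3.

Call:
send_rows --increments '[{"travel": [-0.002,-0.009,0],"delta_rot": [0,0,-0.042],"gripper": 0},{"travel": [-0.003,-0.009,0],"delta_rot": [0,0,-0.042],"gripper": 0},{"travel": [-0.002,-0.009,0],"delta_rot": [0,0,-0.042],"gripper": 0},{"travel": [-0.004,-0.008,0],"delta_rot": [0,0,-0.042],"gripper": 0},{"travel": [-0.003,-0.008,0],"delta_rot": [0,0,-0.042],"gripper": 0},{"travel": [-0.004,-0.008,0],"delta_rot": [0,0,-0.042],"gripper": 0},{"travel": [-0.004,-0.008,0],"delta_rot": [0,0,-0.042],"gripper": 0},{"travel": [0,0,0],"delta_rot": [0,0,0],"gripper": 0}]'

```text
t: 5.2
ee_pos: [516.2, 110.2, 59.5]
tcp_rot: [0.0, 0.966, -0.257, -0.0]
force: [0.6, 0.4, -0.3]
finger_gap: 0.7
grasp_force: 0.0
```

Call:
send_rows --increments '[{"travel": [0,0,0],"delta_rot": [0,0,0],"gripper": 0},{"travel": [0,0,0],"delta_rot": [0,0,0],"gripper": 0}]'

```text
t: 5.4
ee_pos: [517.1, 111.2, 59.6]
tcp_rot: [-0.0, 0.967, -0.256, 0.0]
force: [-0.2, -0.7, 0.3]
finger_gap: 0.5
grasp_force: 0.0
```

```bash
python3 look.py l4
```

```text
5.5 [516.97893811 111.04312875  59.54321433] [-4.30583992e-05  9.66546192e-01 -2.56492594e-01  7.26299541e-05] [-0.05625495  0.40504686 -0.17656908] 0.36229295932596806 [ 5.82811029e-01  2.93992871e-01 -5.19875709e-01  7.43425984e-05
 -7.56766779e-01  4.69147962e-01]
```

View pics/l4.png

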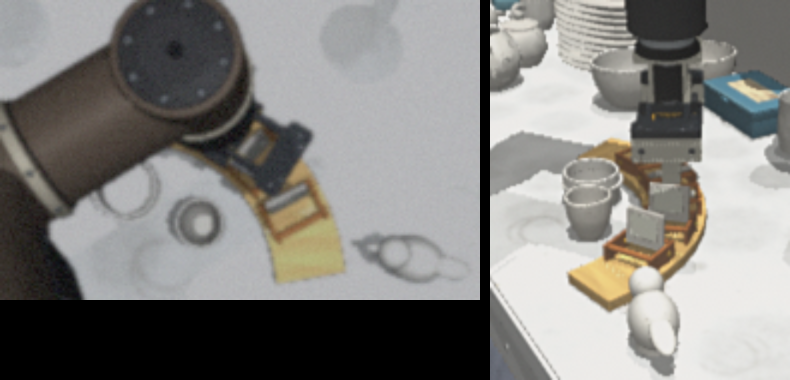

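Tiles 1–3 have been passed, with tile 3 under the fingers. Tiles 4 and 5 still stand at about (668,203) and (645,228), and the rack has not moved. Continuing to tile 4, then tile 5.

Call:
send_rows --increments '[{"travel": [-0.005,-0.007,0],"delta_rot": [0,0,-0.042],"gripper": 0},{"travel": [-0.004,-0.007,0],"delta_rot": [0,0,-0.042],"gripper": 0},{"travel": [-0.005,-0.007,0],"delta_rot": [0,0,-0.042],"gripper": 0},{"travel": [-0.006,-0.007,0],"delta_rot": [0,0,-0.042],"gripper": 0},{"travel": [-0.006,-0.007,0],"delta_rot": [0,0,-0.042],"gripper": 0},{"travel": [-0.006,-0.007,0],"delta_rot": [0,0,-0.042],"gripper": 0},{"travel": [-0.006,-0.006,0],"delta_rot": [0,0,-0.042],"gripper": 0},{"travel": [-0.005,-0.005,0],"delta_rot": [0,0,-0.042],"gripper": 0}]'

```text
t: 6.3
ee_pos: [473.5, 57.6, 59.6]
tcp_rot: [-0.0, 0.91, -0.415, 0.0]
force: [0.1, 0.5, -0.1]
finger_gap: 0.8
grasp_force: 0.0
```

Call:
send_rows --increments '[{"travel": [0,0,0],"delta_rot": [0,0,0],"gripper": 0},{"travel": [0,0,0],"delta_rot": [0,0,0],"gripper": 0},{"travel": [0,0,0],"delta_rot": [0,0,0],"gripper": 0}]'

```text
t: 6.6
ee_pos: [474.2, 58.0, 59.6]
tcp_rot: [-0.0, 0.91, -0.414, 0.0]
force: [-0.5, -0.1, -0.1]
finger_gap: 0.5
grasp_force: 0.0
```

```bash
python3 look.py l5
```

```text
6.7 [474.03958006  57.93860641  59.54062557] [-4.54871177e-05  9.10024273e-01 -4.14554962e-01  5.94920970e-05] [-0.31761995  0.50229891  0.90053176] 0.6864590645337146 [ 5.34943262e-01  2.20096106e-01 -6.29971952e-01  6.91659025e-05
 -7.20585614e-01  1.80893677e-01]
```

View pics/l5.png

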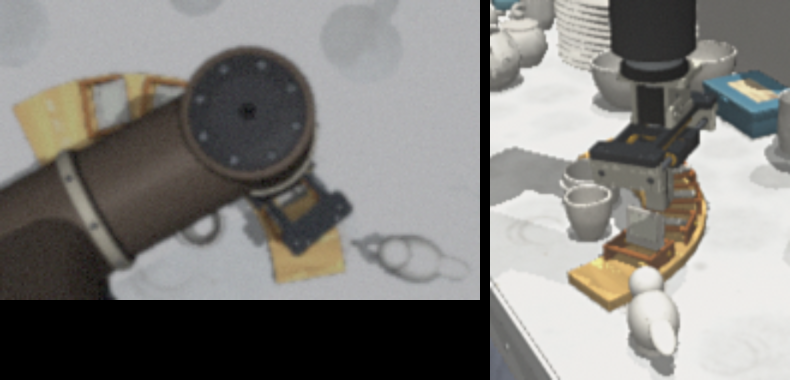

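Tiles 1–4 are down; tiles 3 and 4 show lying in their boxes near (685,190) and (680,215). Tile 5 stands and the rack has not moved. Now tile 5.

Call:
send_rows --increments '[{"travel": [-0.008,-0.007,0],"delta_rot": [0,0,-0.042],"gripper": 0},{"travel": [-0.007,-0.005,0],"delta_rot": [0,0,-0.042],"gripper": 0},{"travel": [-0.007,-0.005,0],"delta_rot": [0,0,-0.042],"gripper": 0},{"travel": [-0.008,-0.005,0],"delta_rot": [0,0,-0.042],"gripper": 0},{"travel": [-0.007,-0.004,0],"delta_rot": [0,0,-0.042],"gripper": 0},{"travel": [-0.008,-0.004,0],"delta_rot": [0,0,-0.042],"gripper": 0},{"travel": [-0.008,-0.004,0],"delta_rot": [0,0,-0.042],"gripper": 0},{"travel": [-0.008,-0.003,0],"delta_rot": [0,0,-0.042],"gripper": 0}]'

```text
t: 7.5
ee_pos: [412.6, 20.6, 59.6]
tcp_rot: [-0.0, 0.827, -0.562, 0.0]
force: [0.4, -0.1, 0.9]
finger_gap: 0.4
grasp_force: 0.0
```

Call:
send_rows --increments '[{"travel": [0,0,0],"delta_rot": [0,0,0],"gripper": 0},{"travel": [0,0,0],"delta_rot": [0,0,0],"gripper": 0},{"travel": [0,0,0.03],"delta_rot": [0,0,0],"gripper": 0},{"travel": [0,0,0.04],"delta_rot": [0,0,0],"gripper": 0},{"travel": [0,0,0.04],"delta_rot": [0,0,0],"gripper": 0},{"travel": [0,0,0.04],"delta_rot": [0,0,0],"gripper": 0},{"travel": [0,0,0.03],"delta_rot": [0,0,0],"gripper": 0},{"travel": [0,0,0],"delta_rot": [0,0,0],"gripper": 0}]'

```text
t: 8.3
ee_pos: [415.5, 21.6, 244.1]
tcp_rot: [-0.003, 0.828, -0.56, 0.002]
force: [0.0, 0.9, -1.2]
finger_gap: 0.3
grasp_force: 0.0
```

```bash
python3 look.py l6
```

```text
8.4 [413.26947295  21.03370339 240.05026017] [-8.65833519e-04  8.27901027e-01 -5.60873471e-01  2.99414641e-04] [ 0.06385598  0.14327239 -0.51900722] 0.7629951717908795 [ 5.32590501e-01 -1.02514917e-01 -4.99187188e-01 -2.17903589e-04
 -1.17230282e+00 -1.52591303e-01]
```

View pics/l6.png

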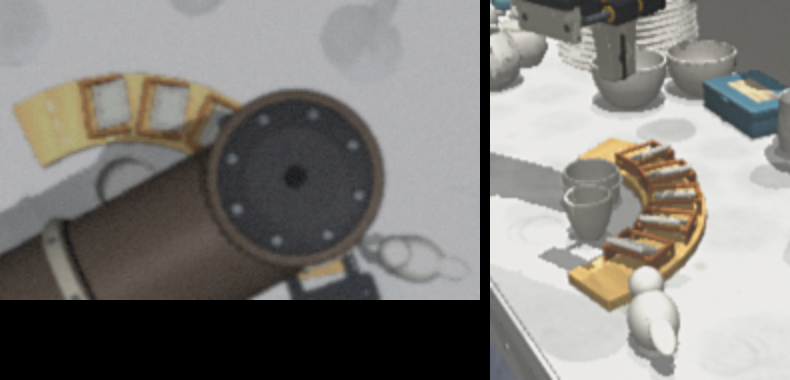

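The side panel shows all five tiles lying forward in their boxes. The rack, bowl, egg cup and bird have not moved, and the gripper is clear.

```bash
python3 -c "
from plant import arm
print(arm.hand_in())"
```

```text
the job is handed in; nothing more can be done
None
```

All five tiles were tipped forward in order, 1 to 5, and the job is handed in; the last picture shows them all lying on their rests and the rack, bowl, egg cup and bird where they stood, but the hand-in returned no verdict.

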